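# Take the polishing drum off its slanting arbor and store it on the peg

### The job

The cork polishing drum is locked on the slanting arbor of the bench polisher by a cross wing: turn it anticlockwise (seen from its free end) until the slot in its end plate lines up with the wing, and slide it off along the arbor. Then put it upright, foot first, on the storage peg, and keep hold of it until it is fully down on the wooden base before letting go. Do not knock the other things on the bench about.

Things in the scene. Friction and masses are not known exactly. Their poses are not given: they have to be found in the camera images.
- drum_center (a point): centre of the loose polishing drum: hollow cork-covered cylinder, 54 mm outside diameter, 80 mm long, wall 5 mm (bore 44 mm, clears the wing), 0.18 to 0.31 kg. Origin on its axis half-way along; z points along the axis to its slotted metal end plate. It starts threaded on the polisher's slanting arbor, foot against the shoulder, end plate at the arbor's free end.
- end_plate (a point): middle of the outer face of the drum's metal end plate, 40 mm from drum_center; same axes. The plate is 6 mm thick and has a 26 mm round hole crossed by a straight slot, 18 mm wide, that runs right across the plate along this frame's y.
- drum_foot (a point): middle of the drum's open foot end, 40 mm from drum_center the other way; same axes.
- polisher: small grey bench polisher fixed to the bench: cast base 130 x 116 x 12 mm with a squat slanting motor; origin under the base at the bench top, z up, the arbor leaning to its -x.
- arbor_root (a point): fixed end of the polisher's arbor, at the centre of its steel shoulder (62 mm across) where the drum's foot rests; z points along the arbor to its free end, up and towards the robot, leaning 25 degrees from vertical; y is horizontal. The arbor is a 22 mm steel rod; an 8 mm high, 40 mm wide step at the shoulder centres the drum's foot.
- arbor_tip (a point): free end of the arbor, 92 mm from arbor_root; same axes. A bayonet wing, 38 x 10 x 6 mm, crosses the arbor 82 to 88 mm from the root, 2 mm outside the end plate. Seen from the free end it starts 25 to 65 degrees anticlockwise of the slot; the angle is not reported. Drum turned to within about 10 degrees of it passes. The arbor is stiff (0.8 N m) and stays put as the drum turns.
- peg_foot (a point): foot of the storage peg, on the top face of its wooden base (110 x 110 x 18 mm, fixed to the bench); z up. The peg is upright, 39 mm in diameter and 60 mm tall, its top 8 mm a cone down to 24 mm.
- peg_top (a point): top of the storage peg, 60 mm above peg_foot.
- jar: small white screw-lid jar with a black lid, 55 mm across, 68 mm high; bystander, origin under its centre
- sanding_block: brown wooden sanding block 62 x 100 x 42 mm; bystander, origin under its centre
- brush: wooden scrub brush 54 x 153 x 49 mm; bystander, origin under its centre
- rough_stone: rough stone 44 x 52 x 36 mm; bystander, origin under its centre
- slab: banded stone slab 67 x 94 x 8 mm, lying flat; bystander, origin under its centre
- jar_b: brown screw-lid jar with a blue lid, 55 mm across, 68 mm high; bystander, origin under its centre
- pen: marker pen 135 mm long, 17 mm thick, lying; bystander, origin under its centre

How it is judged:
By the outcome, as a careful person would: the job done as asked, in the order asked, and still so for the second after the job is handed in, with the robot touching nothing.
It also fails if it takes over 54 s, if anything falls off the work surface, if the arm or the gripper's body presses on something with over 40 N, if the wrist force passes 120 N, or if a joint passes its speed limit or range.

### The arm

A 6-joint arm with a two-finger parallel gripper is mounted at the origin on a cart in front of the work surface, level with it; the furniture and walls round the work are solid. World frame = base frame: x ahead of the robot, y to its left, z up, the work surface at z = 0. Lengths are in m, angles in rad, forces in N, time in s.
With the tool pointing down it reaches from about 0.275 to 0.725 m from the base axis. Payload 15.9 kg.
Tool frame: the origin (TCP) lies on the mounting face of the last link; the fingertips stand 173 mm ahead of it and the grasp point (between the pads) lies 155 mm ahead of it (robot.tip_extent is the distance from the TCP to the fingertips, in m); z points along the fingers, x is the direction in which the jaws open and shut, and the axes are right-handed (so a half turn about z gives the same grasp; the last joint's range is limited). The gripper opens to 85 mm and grips with 20 to 120 N. Pads are 22 mm wide; open, the fingers measure 114 mm over their backs; the gripper's body (76 mm by 85 mm) begins 54 mm behind the grasp point. The pads swing forward as they close: fully open they stand 13 mm farther back than shut.
Start: joints at [-1.277, 0.213, -0.034, 1.323, 0, 1.571], TCP at [0.145, -0.479, 0.405] pointing down, gripper open.
Joint ranges: [-2.98, 2.98], [-0.74, 1.72], [-1.14, 1.35], [-2.1, 2.04], [-1.57, 1.44], [-3.14, 3.14]. Speed limits (rad/s): [1.89, 1.89, 2.39, 2.57, 3.14, 3.14].

### API

Orientations are given as a unit quaternion [w, x, y, z].
In Python, from workcell import robot, viewer gives the robot as it stands.
- The arm moves only by the shell command python3 -m inch 'ROWS' [FORCE]. ROWS is JSON, a list of rows, each an object with "dp": the shift along the tool's x, y, z in m, a list of three; "dr": the turn, a rotation vector about the tool's x, y, z in degrees, a list of three; "fingers": the closure, from 0 (fully open) to 1 (shut). A call has 1 to 20 rows; each row is the pose to reach, as a shift and turn from the pose measured when the call began, along the tool's axes at that moment; what a row does not reach only later rows make up. A row lasts 1/12 s, in which the tool goes at most 41.7 mm and 7.16 degrees, less where a joint would pass 70% of its speed; a pose out of reach is approached as far as the arm can. A call with a gripper value outside its range is refused whole. The fingers move at their own pace and stop on an object; FORCE is the grip in N (left out, the last holds). Time passes only in rows, so rows that repeat a pose let the fingers close. It gives the time, the measured TCP pose, the force and the opening at its end, in the units of the state.
- robot.read_state(): the state, without advancing time (a new reading comes with each control period).
- viewer.snapshot(name): name is "scene" or "top" or "wrist"; returns a dict with "frame" (400x640x3 uint8, red, green, blue), "depth" (400x640 float32, m along the optical axis (not along the pixel's ray), 0 where there is no reading), "vertical_fov" (degrees; the focal length in pixels is half the picture's height over the tangent of half this angle, whatever the lens; pixels are square), "cx", "cy" (the principal point, pixels), "k1" (the pictures are not rectified: a ray, as slopes to the right and down, at radius r is drawn at 1 + k1 r^2 times it, then the intrinsics apply), "R" (3x3) and "t" (3): a world point X has camera coordinates R X + t. Camera axes: x right, y down, z forward; pixel columns grow to the right and rows downward; lengths in m; the calibration is good to about 2 mm. A picture is of the moment at which its call begins.
- robot.hand_in(): hands the job in, once; it reports no verdict.
The state is a dict: "t": time; "joint_pos": joint angles; "dq": joint speeds; "joint_torque": joint torques, N m; "eef_pos": TCP position; "ee_rot": TCP orientation; "wrist_force": force on the tool from outside, world axes, zero at the start; "torque": the same for the moment, N m; "gripper_width": finger opening in m.
Only numpy, scipy, OpenCV 4.12 (cv2) and the standard library are available. Lean on these libraries where they do the work, as an engineer would, in place of code of your own. Each camera call takes 0.05 s, during which the arm holds its last target.

## Working session

There is one attempt and no reset: what is moved stays moved. The work goes in short steps, Python scripts to look and compute and a shell command to move; the robot and the scene stay as the last step left them, time stands still between calls to the robot, and variables do not carry over. Pictures are saved under pics/ and viewed, and the job is handed in when it is done.

```bash
ls; mkdir -p pics; cat > h.py <<'E'
import numpy as np, cv2
from workcell import robot, viewer
def snap(name,fn):
    s=viewer.snapshot(name); cv2.imwrite('pics/'+fn+'.png',s['frame'][:,:,::-1]); np.savez('pics/'+fn+'.npz',**s); return s
def f(s): return 200/np.tan(np.radians(s['vertical_fov'])/2)
def K(s): return np.array([[f(s),0,s['cx']],[0,f(s),s['cy']],[0,0,1.]])
def cloud(s):
    v,u=np.mgrid[0:400,0:640].astype(float)
    p=np.stack([u.ravel(),v.ravel()],-1)[:,None]
    n=cv2.undistortPoints(p,K(s),np.array([float(s['k1']),0,0,0,0])).reshape(400,640,2)
    d=s['depth']; c=np.dstack([n*d[...,None],d])
    w=(c-s['t'])@s['R']; w[d==0]=np.nan
    return w
def proj(s,X):
    r,_=cv2.Rodrigues(np.array(s['R'])); p,_=cv2.projectPoints(np.array(X,float).reshape(-1,1,3),r,np.array(s['t'],float),K(s),np.array([float(s['k1']),0,0,0,0])); return p.reshape(-1,2)
E
python3 - <<'E'
from h import *
for n in ['scene','top','wrist']:
    s=snap(n,n+'0'); print(n,s['vertical_fov'],s['k1'],-np.array(s['R']).T@s['t'])
print(robot.read_state())
E
```

```text
pics
scene 45.54853902409218 0.01872737165908352 [-0.46506968  1.03301096  1.26549771]
top 51.7919514890889 0.035507422733925736 [0.30808542 0.09269567 1.61121395]
wrist 70.07968923033772 -0.03664000439960213 [ 0.21088689 -0.45631457  0.37262799]
{'t': 0.15, 'joint_pos': array([-1.27701621e+00,  2.13276547e-01, -3.48983030e-02,  1.32352532e+00,
       -3.49247156e-05,  1.57077954e+00]), 'dq': array([-0.00072231, -0.00200193,  0.00190721,  0.00137811,  0.00111773,
        0.00055562]), 'joint_torque': array([-5.72346864e-03, -6.86406183e+01,  4.87250698e+01,  1.30861285e-02,
       -4.80964572e-04,  1.71654085e-05]), 'eef_pos': array([ 0.14474761, -0.47846757,  0.40431969]), 'ee_rot': array([-2.55326566e-04,  8.02990744e-01, -5.95991326e-01, -3.73293407e-04]), 'wrist_force': array([ 0.55509825,  0.89987364, -0.24050277]), 'torque': array([-0.03600993,  0.01578219, -0.02539345]), 'gripper_width': 0.08523612193923262}
```

View pics/scene0.png

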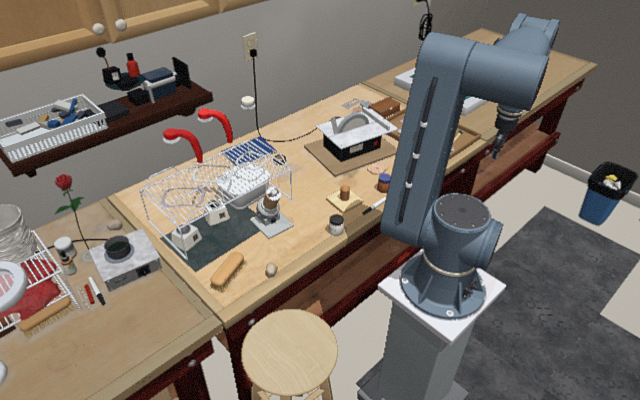

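View pics/top0.png

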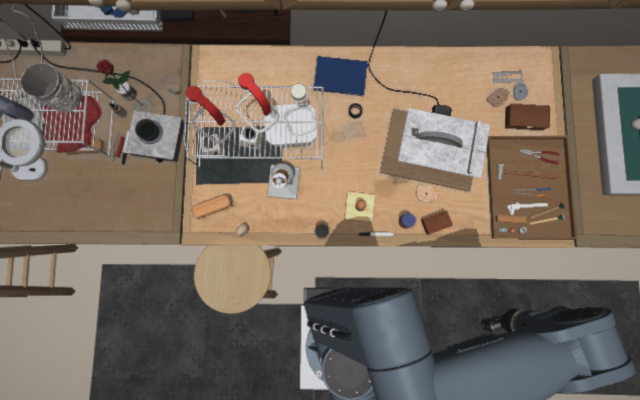

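View pics/wrist0.png

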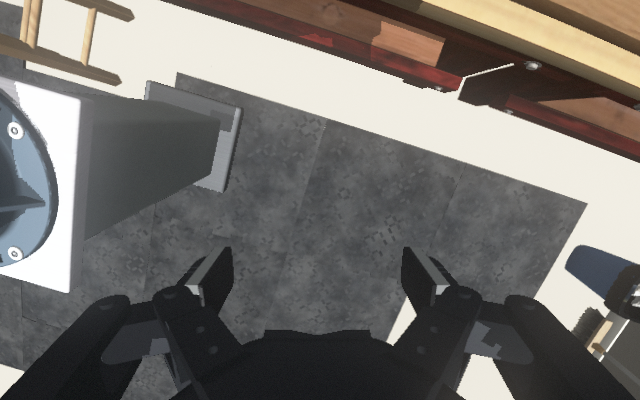

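The top view shows the polisher at about (283,178) and the peg on its base at (360,205). The jars are near (321,230) and (407,220), the pen near (376,234), the rack behind the polisher. I'll zoom in and measure.

```bash
python3 - <<'E'
from h import *
import cv2
s=dict(np.load('pics/scene0.npz')); t=dict(np.load('pics/top0.npz'))
a=cv2.resize(s['frame'][150:270,220:420,::-1],(800,480),interpolation=cv2.INTER_CUBIC)
b=cv2.resize(t['frame'][140:250,250:450,::-1],(800,440),interpolation=cv2.INTER_CUBIC)
cv2.imwrite('pics/a.png',a);cv2.imwrite('pics/b.png',b)
wt=cloud(t);ws=cloud(s)
for (u,v) in [(283,178),(277,172),(288,172),(272,195),(297,195),(272,166),(360,205),(348,194),(374,194),(346,217),(372,218),(321,230),(376,234),(407,220),(300,120),(320,140)]:
    print('top',u,v,wt[v,u].round(4))
# peg base & peg
m=(wt[...,2]>.01)&(wt[...,2]<.024); 
sub=np.zeros_like(m); sub[185:225,340:380]=1
P=wt[m&sub]; print('base',P.min(0),P.max(0))
for nm,w,r in [('t',wt,(185,225,340,380)),('s',ws,(175,215,325,365))]:
    q=w[r[0]:r[1],r[2]:r[3]].reshape(-1,3); 
    p=q[(q[:,2]>.03)&(q[:,2]<.1)]; print(nm,'peg',len(p),p.min(0),p.max(0)); pt=p[p[:,2]>.074]; print(pt.mean(0),len(pt))
E
```

```text
top 283 178 [0.6189 0.2268 0.1034]
top 277 172 [0.6266 0.2426 0.1714]
top 288 172 [0.6406 0.2081 0.1092]
top 272 195 [0.5688 0.2764 0.0154]
top 297 195 [0.5719 0.1793 0.0007]
top 272 166 [0.6834 0.2782 0.0231]
top 360 205 [ 0.5228 -0.0622  0.0776]
top 348 194 [ 0.5736 -0.0212  0.0222]
top 374 194 [ 0.5748 -0.1233  0.0191]
top 346 217 [ 0.483  -0.013   0.0232]
top 372 218 [ 0.4804 -0.1144  0.0177]
top 321 230 [0.4286 0.0838 0.0671]
top 376 234 [ 0.4185 -0.1291  0.017 ]
top 407 220 [ 0.468  -0.2384  0.0715]
top 300 120 [0.8486 0.1669 0.0914]
top 320 140 [0.7961 0.0895 0.0056]
base [ 0.46074418 -0.14393115  0.01006067] [0.60418432 0.0096117  0.02397104]
t peg 95 [ 0.50964218 -0.08177439  0.03294401] [ 0.5462412  -0.04568793  0.08587812]
[ 0.52688876 -0.06523985  0.07824824] 56
s peg 134 [ 0.43274608 -0.07957547  0.03107993] [0.54449113 0.07878487 0.08818236]
[ 0.52254158 -0.05740754  0.07923575] 38
```

View pics/a.png

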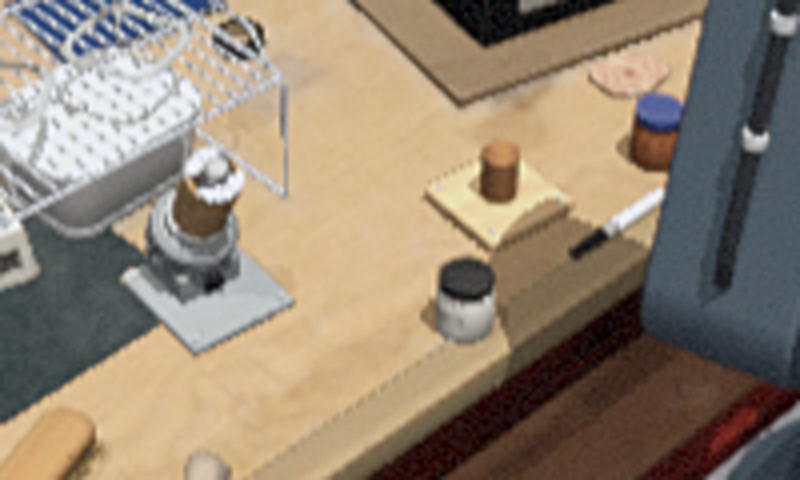

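View pics/b.png

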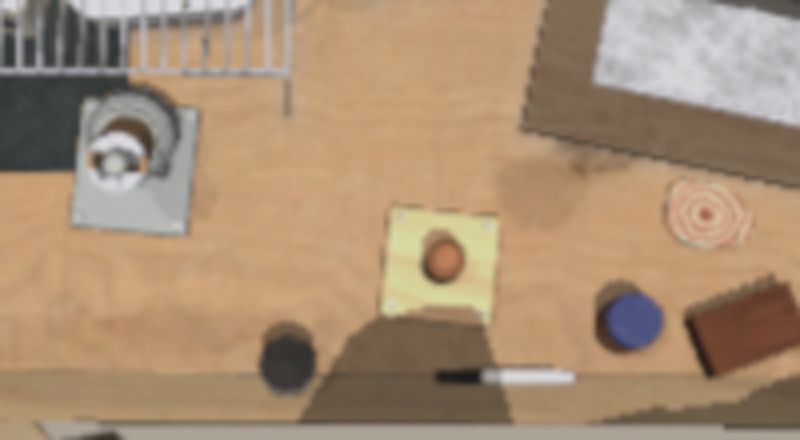

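The zoomed views show the polisher base corners at about (271,164), (300,167), (297,199) and (268,196) in top-image pixels, and the white end plate with its centre near (279,180). Now I'll work out the arbor geometry from these.

```bash
cat >> h.py <<'E'
def ray(s,u,v):
    n=cv2.undistortPoints(np.array([[[u,v]]],float),K(s),np.array([float(s['k1']),0,0,0,0])).ravel()
    R=np.array(s['R']); return -R.T@s['t'], R.T@np.array([n[0],n[1],1.])
def onz(s,u,v,z):
    o,d=ray(s,u,v); return o+d*(z-o[2])/d[2]
E
python3 - <<'E'
from h import *
s=dict(np.load('pics/scene0.npz')); t=dict(np.load('pics/top0.npz'))
z=lambda x,y:(250+x/4,140+y/4)
c=[onz(t,*z(x,y),.012) for x,y in[(83,97),(200,108),(188,236),(72,226)]]
for p in c: print(p.round(4))
print('ctr',np.mean(c,0)); e=(c[0]+c[1]-c[2]-c[3]); print('yaw',np.degrees(np.arctan2(e[1],e[0])),np.linalg.norm(e)/2, np.linalg.norm(c[0]+c[3]-c[1]-c[2])/2)
c=[onz(t,*z(x,y),.018) for x,y in[(388,205),(497,214),(490,325),(381,316)]]
print('pegbase',np.mean(c,0)); e=(c[0]+c[1]-c[2]-c[3]); print('yaw',np.degrees(np.arctan2(e[1],e[0])),np.linalg.norm(e)/2, np.linalg.norm(c[0]+c[3]-c[1]-c[2])/2)
print('pegtop',onz(t,*z(447,260),.078))
zs=lambda x,y:(220+x/4,150+y/4)
# triangulate tip : scene (216,163) , top (115,160)
def tri(a,b):
    o1,d1=a;o2,d2=b
    A=np.stack([d1,-d2],1); k=np.linalg.lstsq(A,o2-o1,rcond=None)[0]; p,q=o1+d1*k[0],o2+d2*k[1]; return (p+q)/2,np.linalg.norm(p-q)
print('tip',tri(ray(s,*zs(217,165)),ray(t,*z(115,160))))
print('pegtop',tri(ray(s,*zs(500,148)),ray(t,*z(447,260))))
w=cloud(s); q=w[175:225,250:290].reshape(-1,3); q=q[(q[:,2]>.15)]; print(len(q), q[np.argsort(-q[:,2])][:30:3].round(3))
E
```

```text
[0.6931 0.2846 0.012 ]
[0.6828 0.1683 0.012 ]
[0.5541 0.1784 0.012 ]
[0.5633 0.2924 0.012 ]
ctr [0.62330095 0.23093907 0.012     ]
yaw -3.9522145582983828 0.12955191031071697 0.11554697172761905
pegbase [ 0.52643799 -0.06716475  0.018     ]
yaw -4.047536857759965 0.10961633800796647 0.10655313328678095
pegtop [ 0.52273574 -0.06871583  0.078     ]
tip (array([0.59548642, 0.23457181, 0.1796398 ]), np.float64(0.0010302167101804097))
pegtop (array([ 0.52489936, -0.06735531,  0.07597993]), np.float64(0.004900241348204555))
277 [[0.592 0.242 0.191]
 [0.597 0.242 0.188]
 [0.595 0.23  0.188]
 [0.59  0.248 0.187]
 [0.595 0.244 0.186]
 [0.584 0.24  0.186]
 [0.611 0.226 0.185]
 [0.618 0.249 0.184]
 [0.604 0.232 0.184]
 [0.591 0.243 0.183]]
```

```bash
cat >> h.py <<'E'
from scipy.spatial.transform import Rotation as Rot
DIR=np.array([-np.cos(np.radians(-4))*np.sin(np.radians(25)),-np.sin(np.radians(-4))*np.sin(np.radians(25)),np.cos(np.radians(25))])
TIP=np.array([.5955,.2346,.180])
def cur():
    st=robot.read_state(); q=st['ee_rot']; return np.array(st['eef_pos']),Rot.from_quat([q[1],q[2],q[3],q[0]]),st
def frame(z,xh):
    z=z/np.linalg.norm(z); x=xh-z*(xh@z); x/=np.linalg.norm(x); return Rot.from_matrix(np.stack([x,np.cross(z,x),z],1))
def delta(p,R):
    p0,R0,_=cur(); print('dp',R0.inv().apply(p-p0).round(4),'dr',np.degrees((R0.inv()*R).as_rotvec()).round(2))
E
python3 - <<'E'
from h import *
s=dict(np.load('pics/wrist0.npz'))
p,R,st=cur()
print('cam axes in tool', (R.as_matrix().T@s['R'].T).round(3), R.inv().apply(-s['R'].T@s['t']-p).round(4))
Rt=frame(-DIR,np.array([.93,.365,0])); delta(TIP+DIR*.26,Rt)
for nm in['scene','top']:
    w=cloud(dict(np.load(f'pics/{nm}0.npz'))).reshape(-1,3)
    q=w[(w[:,0]<.85)&(w[:,0]>.66)&(w[:,1]>.05)&(w[:,1]<.45)&(w[:,2]>.09)]
    print(nm,len(q)); 
    for x in np.arange(.66,.84,.03):
        r=q[(q[:,0]>=x)&(q[:,0]<x+.03)]
        if len(r): print(x.round(2),len(r),'y',np.percentile(r[:,1],[2,98]).round(3),'z',np.percentile(r[:,2],[2,98]).round(3))
E
```

```text
cam axes in tool [[ 1.     0.001  0.001]
 [-0.001  0.961  0.275]
 [-0.    -0.275  0.961]] [-0.002  -0.0697  0.0317]
dp [-0.5911 -0.5352 -0.0108] dr [  9.95  26.41 -95.15]
scene 2541
0.66 224 y [0.084 0.447] z [0.095 0.192]
0.69 138 y [0.082 0.426] z [0.153 0.177]
0.72 169 y [0.084 0.443] z [0.155 0.372]
0.75 529 y [0.088 0.444] z [0.092 0.425]
0.78 662 y [0.089 0.442] z [0.091 0.432]
0.81 660 y [0.089 0.437] z [0.091 0.432]
top 3218
0.66 245 y [0.086 0.444] z [0.092 0.188]
0.69 170 y [0.086 0.44 ] z [0.154 0.169]
0.72 199 y [0.086 0.445] z [0.153 0.355]
0.75 653 y [0.087 0.44 ] z [0.091 0.428]
0.78 864 y [0.091 0.444] z [0.091 0.433]
0.81 917 y [0.09  0.434] z [0.091 0.433]
```

```bash
python3 - <<'E'
from h import *
Rt=frame(-DIR,np.array([.07,1,0])); delta(TIP+DIR*.26,Rt)
for nm in['scene','top']:
    w=cloud(dict(np.load(f'pics/{nm}0.npz'))).reshape(-1,3)
    q=w[(w[:,0]<.72)&(w[:,0]>.64)&(w[:,1]>.05)&(w[:,1]<.45)&(w[:,2]>.125)]
    q=q[np.argsort(q[:,1])]
    for y in np.arange(.08,.44,.04):
        r=q[(q[:,1]>=y)&(q[:,1]<y+.04)]
        if len(r): print(y.round(2),len(r),'x',r[:,0].min().round(3),np.median(r[:,0]).round(3),'z',np.percentile(r[:,2],[2,98]).round(3))
E
```

```text
dp [-0.5911 -0.5352 -0.0108] dr [  -6.42   34.55 -155.76]
0.08 49 x 0.675 0.691 z [0.127 0.188]
0.12 32 x 0.678 0.69 z [0.153 0.165]
0.16 31 x 0.678 0.69 z [0.153 0.166]
0.2 32 x 0.642 0.686 z [0.128 0.165]
0.24 31 x 0.68 0.686 z [0.154 0.164]
0.28 32 x 0.679 0.689 z [0.153 0.164]
0.32 33 x 0.679 0.687 z [0.152 0.166]
0.36 32 x 0.68 0.687 z [0.152 0.167]
0.4 46 x 0.676 0.686 z [0.151 0.192]
0.08 41 x 0.679 0.687 z [0.147 0.176]
0.12 46 x 0.682 0.689 z [0.153 0.164]
0.16 43 x 0.682 0.693 z [0.15  0.167]
0.2 36 x 0.641 0.686 z [0.127 0.167]
0.24 34 x 0.642 0.693 z [0.133 0.167]
0.28 29 x 0.683 0.692 z [0.153 0.167]
0.32 29 x 0.683 0.696 z [0.153 0.167]
0.36 35 x 0.683 0.689 z [0.152 0.163]
0.4 47 x 0.68 0.687 z [0.152 0.196]
```

```bash
python3 -m inch '[{"dp":[-0.05,-0.045,-0.001],"dr":[-0.2,1.1,-5],"fingers":0},{"dp":[-0.08,-0.07,-0.002],"dr":[-0.4,2.2,-10],"fingers":0},{"dp":[-0.11,-0.10,-0.002],"dr":[-0.6,3.4,-15],"fingers":0},{"dp":[-0.14,-0.13,-0.003],"dr":[-0.8,5,-22],"fingers":0},{"dp":[-0.17,-0.155,-0.003],"dr":[-1.1,6.2,-28],"fingers":0}]'; python3 -c "
from h import *
print(cur()[2]['joint_pos'])"
```

```text
t: 0.57
eef_pos: [0.2349, -0.2891, 0.4071]
ee_rot: [0.04, 0.923, -0.381, 0.038]
wrist_force: [1.3, -0.2, 0.2]
gripper_width: 0.0854
[-0.87496236 -0.11012093 -0.37555147  1.20160762 -0.03503359  1.4766906 ]
```

```bash
python3 - <<'E'
from h import *
Rt=frame(-DIR,np.array([.07,1,0])); delta(TIP+DIR*.26,Rt)
E
```

```text
dp [-0.1937 -0.5523 -0.0527] dr [  -5.24   28.18 -127.48]
```

```bash
python3 -m inch '[{"dp":[-0.02,-0.04,-0.005],"dr":[-0.2,1.6,-7],"fingers":0},{"dp":[-0.03,-0.08,-0.01],"dr":[-0.5,3,-14],"fingers":0},{"dp":[-0.04,-0.12,-0.015],"dr":[-0.8,4.6,-21],"fingers":0},{"dp":[-0.05,-0.16,-0.02],"dr":[-1,6.2,-28],"fingers":0},{"dp":[-0.065,-0.2,-0.023],"dr":[-1.4,7.7,-35],"fingers":0},{"dp":[-0.08,-0.24,-0.027],"dr":[-1.7,9.3,-42],"fingers":0},{"dp":[-0.095,-0.28,-0.03],"dr":[-2,10.8,-49],"fingers":0},{"dp":[-0.11,-0.32,-0.033],"dr":[-2.3,12.4,-56],"fingers":0},{"dp":[-0.125,-0.36,-0.036],"dr":[-2.6,13.9,-63],"fingers":0},{"dp":[-0.14,-0.4,-0.04],"dr":[-2.9,15.5,-70],"fingers":0},{"dp":[-0.155,-0.44,-0.043],"dr":[-3.2,17,-77],"fingers":0},{"dp":[-0.17,-0.48,-0.046],"dr":[-3.5,18.6,-84],"fingers":0},{"dp":[-0.18,-0.52,-0.05],"dr":[-3.8,20.1,-91],"fingers":0},{"dp":[-0.194,-0.552,-0.053],"dr":[-4.1,21.7,-98],"fingers":0},{"dp":[-0.194,-0.552,-0.053],"dr":[-4.4,23.2,-105],"fingers":0},{"dp":[-0.194,-0.552,-0.053],"dr":[-4.7,24.8,-112],"fingers":0},{"dp":[-0.194,-0.552,-0.053],"dr":[-5,26.3,-119],"fingers":0},{"dp":[-0.194,-0.552,-0.053],"dr":[-5.2,28.2,-127.5],"fingers":0},{"dp":[-0.194,-0.552,-0.053],"dr":[-5.2,28.2,-127.5],"fingers":0},{"dp":[-0.194,-0.552,-0.053],"dr":[-5.2,28.2,-127.5],"fingers":0}]'; python3 - <<'E'
from h import *
print(cur()[2]['joint_pos'])
Rt=frame(-DIR,np.array([.07,1,0])); delta(TIP+DIR*.26,Rt)
snap('wrist','wrist1')
E
```

```text
t: 2.23
eef_pos: [0.4852, 0.2423, 0.4157]
ee_rot: [0.158, 0.711, 0.669, 0.148]
wrist_force: [0.2, -0.0, -0.6]
gripper_width: 0.0853
[ 0.52482582  0.09423634 -0.20512859  0.90158332 -0.23706962  0.54149214]
dp [-0.      0.0006  0.0003] dr [ 0.   -0.13  0.47]
```

View pics/wrist1.png

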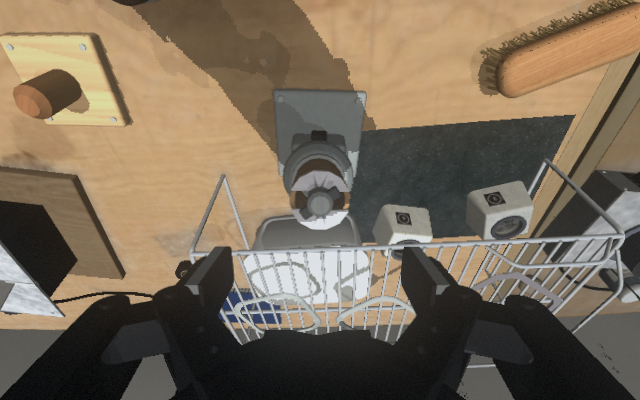

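The wrist view shows the end plate at (320,203) with the wing across it, and the peg at left (45,95). I'll enlarge it and measure.

```bash
python3 - <<'E'
from h import *
s=dict(np.load('pics/wrist1.npz'))
a=cv2.resize(s['frame'][130:250,260:380,::-1],(600,600),interpolation=cv2.INTER_CUBIC)
uv=proj(s,[TIP,TIP-DIR*.012,TIP-DIR*.092]); print(uv)
for p in uv: cv2.circle(a,tuple(int(v) for v in (p-[260,130]+.5)*5),4,(0,255,0),-1)
cv2.imwrite('pics/w1z.png',a)
w=cloud(s); print(w[203,320],w[192:215:4,305:336:5].round(3).tolist())
E
```

```text
[[313.87957794 207.01768488]
 [313.98786629 202.96696904]
 [314.51584343 183.23925823]]
[0.59003549 0.24003868 0.18143009] [[[0.636, 0.221, 0.11], [0.592, 0.231, 0.164], [0.585, 0.236, 0.173], [0.583, 0.24, 0.176], [0.585, 0.245, 0.174], [0.585, 0.249, 0.174], [0.585, 0.253, 0.174]], [[0.643, 0.22, 0.108], [0.586, 0.232, 0.177], [0.585, 0.236, 0.179], [0.584, 0.24, 0.179], [0.585, 0.244, 0.178], [0.587, 0.249, 0.176], [0.588, 0.253, 0.176]], [[0.638, 0.221, 0.121], [0.587, 0.232, 0.181], [0.587, 0.236, 0.181], [0.588, 0.24, 0.18], [0.588, 0.244, 0.18], [0.59, 0.248, 0.179], [0.63, 0.254, 0.133]], [[0.631, 0.222, 0.135], [0.59, 0.232, 0.182], [0.59, 0.236, 0.182], [0.59, 0.24, 0.183], [0.59, 0.244, 0.183], [0.591, 0.248, 0.182], [0.626, 0.253, 0.144]], [[0.596, 0.227, 0.18], [0.593, 0.232, 0.183], [0.593, 0.236, 0.184], [0.594, 0.24, 0.184], [0.594, 0.244, 0.183], [0.596, 0.248, 0.182], [0.622, 0.253, 0.154]], [[0.598, 0.227, 0.183], [0.598, 0.231, 0.183], [0.597, 0.235, 0.185], [0.597, 0.24, 0.185], [0.597, 0.244, 0.185], [0.606, 0.248, 0.176], [0.606, 0.252, 0.176]]]
```

View pics/w1z.png

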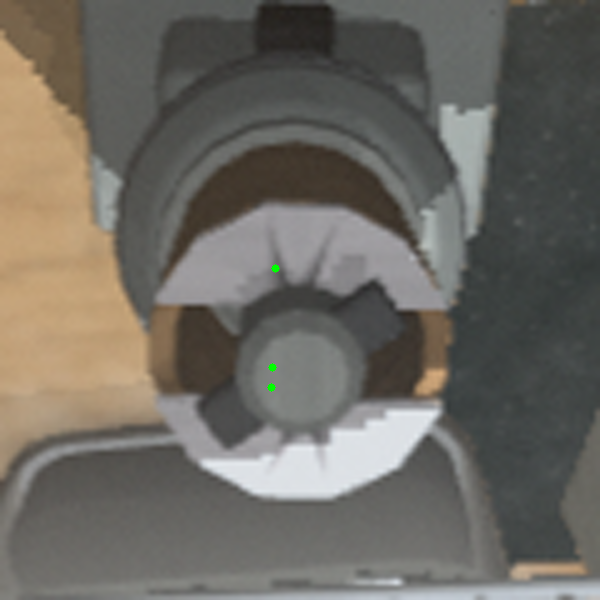

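```bash
python3 - <<'E'
from h import *
s=dict(np.load('pics/wrist1.npz')); TIP=np.array([.5915,.2395,.182])
Y=np.cross(DIR,[1,0,0]);Y/=np.linalg.norm(Y);X=np.cross(Y,DIR)
def pl(x,y,h):
    o,d=ray(s,260+x/5-.5,130+y/5-.5); P=TIP-DIR*h; q=o+d*(((P-o)@DIR)/(d@DIR))-P; return np.array([q@X,q@Y])*1000
def ang(a,b,h):
    p,q=pl(*a,h),pl(*b,h); print(p,q,np.degrees(np.arctan2(*(q-p)[::-1]))%180,np.linalg.norm(p-q))
print('tip',pl(303,373,0))
for a,b in [((198,405),(375,283)),((233,450),(404,318)),((215,428),(390,300))]: ang(a,b,.004)
for a,b in [((160,305),(440,308)),((160,396),(440,402))]: ang(a,b,.012)
for p in [(270,203),(330,203),(270,497),(325,497),(150,350),(450,350)]: print(p,pl(*p,.012))
c,n=pl(160,350,.012),0
print(Rot.from_matrix(np.stack([X,Y,DIR],1)).as_matrix().round(3), cur()[1].as_matrix().round(3))
E
```

```text
tip [-0.57573006  0.57696743]
[  5.04581254 -17.52639283] [-14.03246542  13.41333302] 121.65911472946202 36.348965947533536
[ 13.4972537  -12.25592041] [-7.74410411 17.91887437] 125.14339007142001 36.901402711644316
[  9.33538278 -14.99523194] [-10.97873799  15.7448036 ] 123.4581619429753 36.84580420628621
[-10.80072117 -23.17854027] [-6.97955964 24.72477732] 85.43927555970541 48.055479519666406
[  5.50434869 -24.69102055] [ 9.96591337 24.07197988] 84.772284947352 48.96668020279529
(270, 203) [-27.12798055  -3.09929225]
(330, 203) [-26.43887412   6.96656056]
(270, 497) [25.67015482 -6.87024387]
(325, 497) [26.34604398  2.91622068]
(150, 350) [ -2.9307765  -25.64591323]
(450, 350) [ 0.63168657 26.16450789]
[[ 0.907 -0.    -0.422]
 [ 0.014  0.999  0.029]
 [ 0.421 -0.033  0.906]] [[ 0.064  0.905  0.422]
 [ 0.998 -0.058 -0.028]
 [-0.001  0.423 -0.906]]
```

```bash
sed -i 's/^TIP=.*/TIP=np.array([.591,.240,.182])/' h.py; python3 - <<'E'
from h import *
Rt=frame(-DIR,np.array([.07,1,0]))*Rot.from_euler('z',19,degrees=True)
delta(TIP+DIR*.26,Rt);delta(TIP+DIR*.118,Rt)
E
```

```text
dp [ 0.0052 -0.003  -0.0035] dr [-0.02 -0.1  19.33]
dp [ 0.0049 -0.003   0.1385] dr [-0.02 -0.1  19.33]
```

```bash
python3 -m inch '[{"dp":[0.005,-0.003,0],"dr":[0,0,7],"fingers":0},{"dp":[0.005,-0.003,0.01],"dr":[0,0,14],"fingers":0},{"dp":[0.005,-0.003,0.03],"dr":[0,0,19.3],"fingers":0},{"dp":[0.005,-0.003,0.05],"dr":[0,0,19.3],"fingers":0},{"dp":[0.005,-0.003,0.065],"dr":[0,0,19.3],"fingers":0},{"dp":[0.005,-0.003,0.065],"dr":[0,0,19.3],"fingers":0}]'; python3 - <<'E'
from h import *
print(cur()[2]['joint_pos'])
Rt=frame(-DIR,np.array([.07,1,0]))*Rot.from_euler('z',19,degrees=True)
delta(TIP+DIR*.118,Rt)
s=snap('wrist','wrist2'); print(proj(s,[TIP,TIP-DIR*.012,TIP-DIR*.092]))
E
```

```text
t: 2.78
eef_pos: [0.5101, 0.245, 0.3524]
ee_rot: [0.131, 0.815, 0.539, 0.17]
wrist_force: [-1.0, -0.7, -0.4]
gripper_width: 0.0857
[ 0.50527883  0.16902774 -0.27970961  0.75307637 -0.23064685  0.8639352 ]
dp [0.0012 0.0014 0.0707] dr [-0.2   0.12 -0.01]
[[316.84305986 245.27213013]
 [316.88773381 237.37241575]
 [317.08430514 202.58502888]]
```

View pics/wrist2.png

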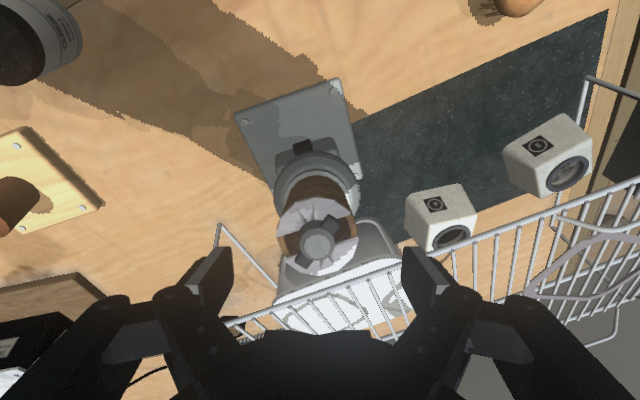

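The tip shows at (317,243) against a predicted (317,245), so the fingers straddle the drum and I'm going down.

```bash
python3 -m inch '[{"dp":[0.001,0.0007,0.015],"dr":[-0.2,0.1,0],"fingers":0},{"dp":[0.001,0.0007,0.03],"dr":[-0.2,0.1,0],"fingers":0},{"dp":[0.001,0.0007,0.045],"dr":[-0.2,0.1,0],"fingers":0},{"dp":[0.001,0.0007,0.06],"dr":[-0.2,0.1,0],"fingers":0},{"dp":[0.001,0.0007,0.07],"dr":[-0.2,0.1,0],"fingers":0},{"dp":[0.001,0.0007,0.07],"dr":[-0.2,0.1,0],"fingers":0}]'; python3 - <<'E'
from h import *
print(cur()[2]['joint_pos'],cur()[2]['torque'])
Rt=frame(-DIR,np.array([.07,1,0]))*Rot.from_euler('z',19,degrees=True)
delta(TIP+DIR*.118,Rt)
s=snap('wrist','wrist3'); print(proj(s,[TIP,TIP-DIR*.012,TIP-DIR*.092]))
E
```

```text
t: 3.33
eef_pos: [0.5402, 0.2437, 0.29]
ee_rot: [0.132, 0.814, 0.539, 0.171]
wrist_force: [-0.6, -0.3, -0.1]
gripper_width: 0.0852
[ 0.47648307  0.26163591 -0.33032294  0.6003157  -0.22170358  0.83592926] [ 0.01608159  0.41374088 -0.02220087]
dp [0.0001 0.0005 0.0014] dr [-0.01  0.04 -0.03]
[[313.22249809 321.95800133]
 [313.60254637 302.02259076]
 [314.99376806 229.2646922 ]]
```

View pics/wrist3.png

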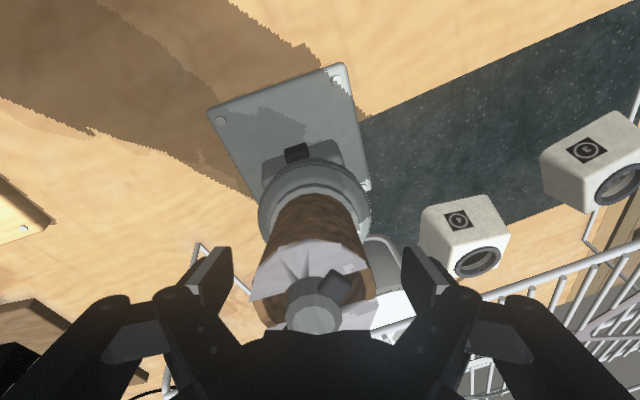

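The drum sits between the pads: the plate spans about (250–378, 300) and the tip is at (314,315). I'll close on it.

```bash
python3 -m inch '[{"dp":[0,0,0.001],"dr":[0,0,0],"fingers":0.2},{"dp":[0,0,0.001],"dr":[0,0,0],"fingers":0.3},{"dp":[0,0,0.001],"dr":[0,0,0],"fingers":0.4},{"dp":[0,0,0.001],"dr":[0,0,0],"fingers":0.5},{"dp":[0,0,0.001],"dr":[0,0,0],"fingers":0.6},{"dp":[0,0,0.001],"dr":[0,0,0],"fingers":0.6},{"dp":[0,0,0.001],"dr":[0,0,0],"fingers":0.6}]' 45; python3 - <<'E'
from h import *
print(cur()[2]['torque'])
Rt=frame(-DIR,np.array([.07,1,0]))*Rot.from_euler('z',19,degrees=True)
delta(TIP+DIR*.118,Rt)
E
```

```text
t: 3.97
eef_pos: [0.5404, 0.2438, 0.2912]
ee_rot: [0.132, 0.814, 0.538, 0.172]
wrist_force: [-6.5, -2.9, 7.7]
gripper_width: 0.052
[-0.66952857  0.9549673  -0.34329136]
dp [-0.0003 -0.0001  0.0024] dr [ 0.08 -0.04 -0.04]
```

```bash
python3 -m inch '[{"dp":[0,0,-0.0005],"dr":[0,0,0],"fingers":0.6},{"dp":[0,0,-0.0005],"dr":[0,0,-5],"fingers":0.6},{"dp":[0,0,-0.0005],"dr":[0,0,-10],"fingers":0.6},{"dp":[0,0,-0.0005],"dr":[0,0,-15],"fingers":0.6},{"dp":[0,0,-0.0005],"dr":[0,0,-20],"fingers":0.6},{"dp":[0,0,-0.0005],"dr":[0,0,-25],"fingers":0.6},{"dp":[0,0,-0.0005],"dr":[0,0,-30],"fingers":0.6},{"dp":[0,0,-0.0005],"dr":[0,0,-35],"fingers":0.6},{"dp":[0,0,-0.0005],"dr":[0,0,-38.5],"fingers":0.6},{"dp":[0,0,-0.0005],"dr":[0,0,-38.5],"fingers":0.6},{"dp":[0,0,-0.0005],"dr":[0,0,-38.5],"fingers":0.6}]'; python3 - <<'E'
from h import *
print(cur()[2]['torque'])
Rt=frame(-DIR,np.array([.07,1,0]))*Rot.from_euler('z',-19.5,degrees=True)
delta(TIP+DIR*.118,Rt)
s=snap('wrist','wrist4'); print(proj(s,[TIP,TIP-DIR*.012,TIP-DIR*.092]))
s=snap('top','top4'); cv2.imwrite('pics/top4z.png',cv2.resize(s['frame'][150:220,240:320,::-1],(640,560),interpolation=cv2.INTER_CUBIC))
E
```

```text
t: 4.88
eef_pos: [0.5397, 0.2432, 0.2914]
ee_rot: [0.182, 0.591, 0.777, 0.118]
wrist_force: [-1.2, -4.3, -3.0]
gripper_width: 0.0522
[-0.89624882  0.87801842 -0.52240158]
dp [0.0002 0.0004 0.0028] dr [-0.01  0.1  -0.01]
[[312.11371907 316.25785221]
 [312.62475652 297.03153346]
 [314.50159516 226.60538032]]
```

View pics/wrist4.png

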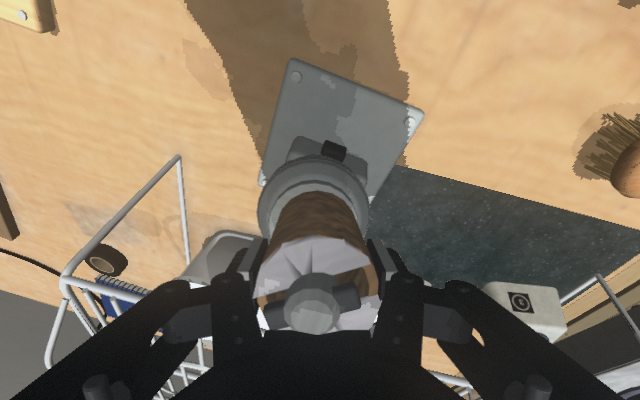

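```bash
python3 - <<'E'
from h import *
s=dict(np.load('pics/wrist4.npz'));cv2.imwrite('pics/w4z.png',cv2.resize(s['frame'][220:350,245:395,::-1],(750,650)[:2],interpolation=cv2.INTER_CUBIC)[:600])
E
```

```text
(no output)
```

View pics/w4z.png

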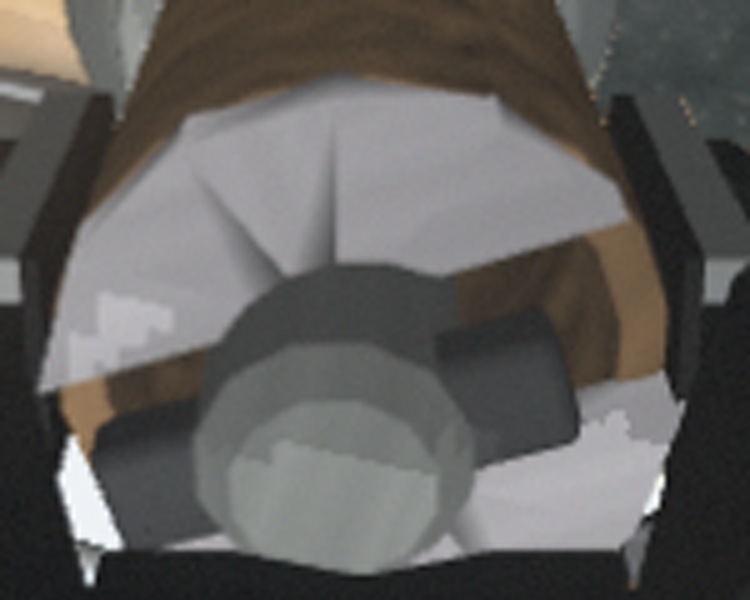

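The wing and slot now look parallel to within a few degrees. I'll pull back gently along the arbor and watch the force.

```bash
python3 -m inch '[{"dp":[0,0,-0.002],"dr":[0,0,0],"fingers":0.6},{"dp":[0,0,-0.004],"dr":[0,0,0],"fingers":0.6},{"dp":[0,0,-0.006],"dr":[0,0,0],"fingers":0.6},{"dp":[0,0,-0.008],"dr":[0,0,0],"fingers":0.6},{"dp":[0,0,-0.010],"dr":[0,0,0],"fingers":0.6}]'; python3 - <<'E'
from h import *
print(cur()[2]['torque'])
Rt=frame(-DIR,np.array([.07,1,0]))*Rot.from_euler('z',-19.5,degrees=True)
delta(TIP+DIR*.128,Rt)
s=snap('wrist','wrist5')
cv2.imwrite('pics/w5z.png',cv2.resize(s['frame'][220:350,245:395,::-1],(690,598),interpolation=cv2.INTER_CUBIC))
E
```

```text
t: 5.4
eef_pos: [0.5354, 0.2436, 0.3008]
ee_rot: [0.182, 0.591, 0.777, 0.118]
wrist_force: [0.6, -2.5, -2.8]
gripper_width: 0.052
[-0.12113257  0.65700264 -0.06641516]
dp [0.0001 0.0004 0.0032] dr [ 0.    0.08 -0.03]
```

View pics/w5z.png

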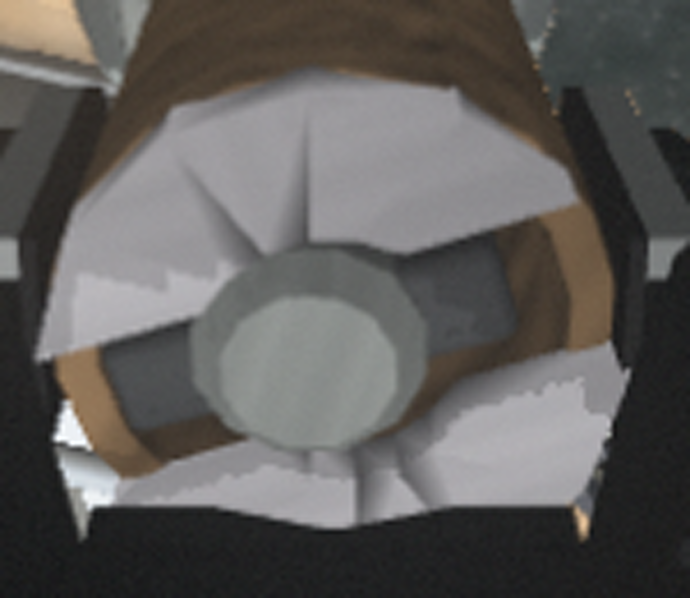

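The wing is passing inside the slot at about 3 N, which is just the weight. I'll pull the rest of the way off.

```bash
python3 -m inch '[{"dp":[0,0,-0.01],"dr":[0,0,0],"fingers":0.6},{"dp":[0,0,-0.02],"dr":[0,0,0],"fingers":0.6},{"dp":[0,0,-0.03],"dr":[0,0,0],"fingers":0.6},{"dp":[0,0,-0.04],"dr":[0,0,0],"fingers":0.6},{"dp":[0,0,-0.05],"dr":[0,0,0],"fingers":0.6},{"dp":[0,0,-0.06],"dr":[0,0,0],"fingers":0.6},{"dp":[0,0,-0.07],"dr":[0,0,0],"fingers":0.6},{"dp":[0,0,-0.08],"dr":[0,0,0],"fingers":0.6},{"dp":[0,0,-0.09],"dr":[0,0,0],"fingers":0.6},{"dp":[0,0,-0.1],"dr":[0,0,0],"fingers":0.6},{"dp":[0,0,-0.11],"dr":[0,0,0],"fingers":0.6},{"dp":[0,0,-0.11],"dr":[0,0,0],"fingers":0.6}]'; python3 - <<'E'
from h import *
print(cur()[2]['torque'],cur()[2]['joint_pos'])
s=snap('wrist','wrist6'); s=snap('scene','scene6')
cv2.imwrite('pics/s6z.png',cv2.resize(s['frame'][130:250,220:380,::-1],(800,600),interpolation=cv2.INTER_CUBIC))
E
```

```text
t: 6.45
eef_pos: [0.4886, 0.2473, 0.403]
ee_rot: [0.182, 0.591, 0.777, 0.12]
wrist_force: [-0.2, 0.1, -1.1]
gripper_width: 0.0519
[0.04741563 0.51753029 0.04446268] [ 0.53094476  0.10893266 -0.22120165  0.87078491 -0.24261124  0.21583772]
```

View pics/s6z.png

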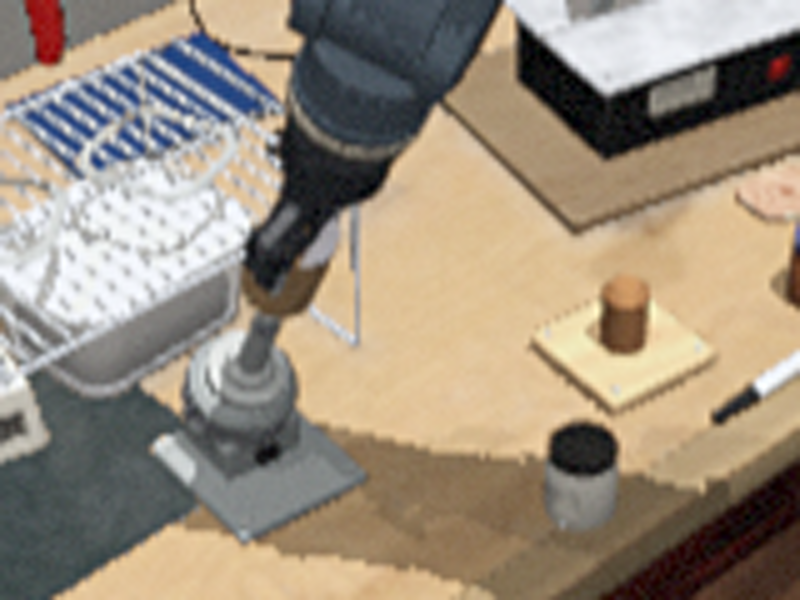

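View pics/wrist6.png

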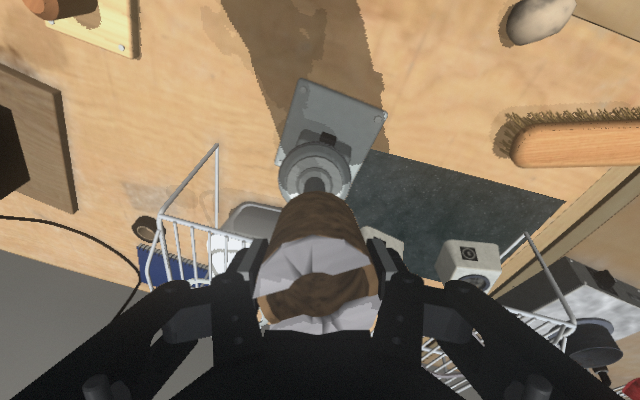

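The drum is off the arbor and held straight. Next I'll refine the peg position from the wrist images and compute the transfer.

```bash
python3 - <<'E'
from h import *
for nm in ['wrist1']:
    s=dict(np.load(f'pics/{nm}.npz')); a=s['frame'][20:140,0:150,::-1]; 
    for p in proj(s,[[.525,-.067,.078],[.525,-.067,.018]]): print(p)
    cv2.imwrite('pics/pegw.png',cv2.resize(a,(750,600),interpolation=cv2.INTER_CUBIC))
delta(np.array([.525,-.067,.41]),frame(np.array([0,0,-1.]),np.array([0,1.,0])))
E
```

```text
[ 21.88383161 103.57045433]
[60.23084047 83.29507862]
dp [-0.3118 -0.0505  0.0167] dr [24.62  5.16 15.2 ]
```

View pics/pegw.png

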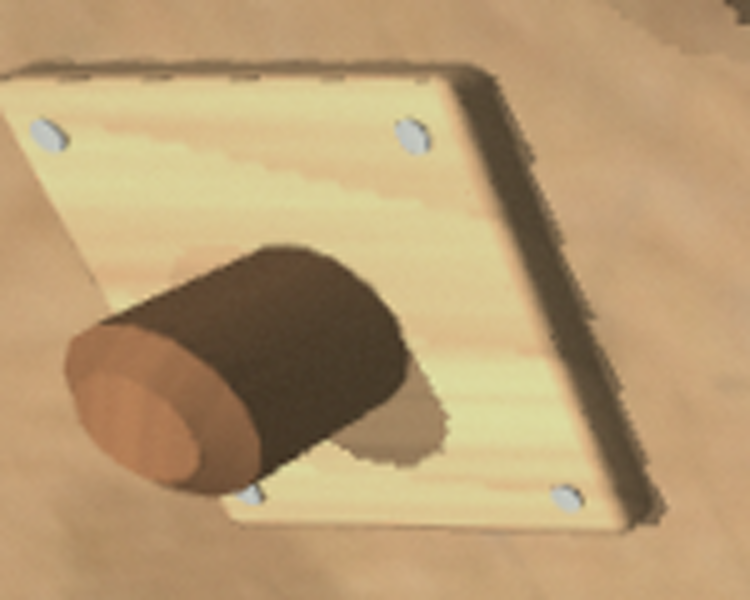

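```bash
python3 - <<'E'
from h import *
s=dict(np.load('pics/wrist1.npz')); print(onz(s,138/5-.5,20+425/5-.5,.078))
# base corners in zoom (only 3: ) screws
sc=[onz(s,x/5-.5,20+y/5-.5,.018) for x,y in[(48,135),(413,135),(566,497),(250,494)]]
print(np.array(sc).round(4),np.mean(sc,0))
t=dict(np.load('pics/top0.npz'))
sc=[onz(t,250+x/4-.4,140+y/4-.4,.018) for x,y in[(402,217),(487,223),(476,308),(392,302)]]
print(np.array(sc).round(4),np.mean(sc,0))
E
```

```text
[ 0.52648175 -0.06188522  0.078     ]
[[ 0.4801 -0.102   0.018 ]
 [ 0.4888 -0.0163  0.018 ]
 [ 0.5743 -0.0254  0.018 ]
 [ 0.5666 -0.1105  0.018 ]] [ 0.52746571 -0.06356993  0.018     ]
[[ 0.575  -0.0298  0.018 ]
 [ 0.5696 -0.113   0.018 ]
 [ 0.4858 -0.1012  0.018 ]
 [ 0.4911 -0.0196  0.018 ]] [ 0.53035175 -0.06590042  0.018     ]
```

```bash
python3 -m inch '[{"dp":[-0.01,0,-0.02],"dr":[0,0,0],"fingers":0.6},{"dp":[-0.04,-0.005,-0.03],"dr":[2,0.4,1],"fingers":0.6},{"dp":[-0.07,-0.01,-0.03],"dr":[4,0.9,2.5],"fingers":0.6},{"dp":[-0.1,-0.016,-0.025],"dr":[7,1.5,4],"fingers":0.6},{"dp":[-0.13,-0.02,-0.02],"dr":[10,2,6],"fingers":0.6},{"dp":[-0.16,-0.025,-0.015],"dr":[13,2.7,8],"fingers":0.6},{"dp":[-0.19,-0.03,-0.01],"dr":[16,3.4,10],"fingers":0.6},{"dp":[-0.22,-0.035,0],"dr":[19,4,12],"fingers":0.6},{"dp":[-0.245,-0.04,0.01],"dr":[22,4.6,13.5],"fingers":0.6},{"dp":[-0.255,-0.045,0.017],"dr":[24.6,5.2,15.2],"fingers":0.6},{"dp":[-0.255,-0.05,0.017],"dr":[24.6,5.2,15.2],"fingers":0.6},{"dp":[-0.255,-0.05,0.017],"dr":[24.6,5.2,15.2],"fingers":0.6}]'; python3 - <<'E'
from h import *
print(cur()[2]['joint_pos'])
delta(np.array([.525,-.067,.41]),frame(np.array([0,0,-1.]),np.array([0,1.,0])))
s=snap('wrist','wrist7'); t=snap('scene','scene7'); t=snap('top','top7')
print(proj(s,[[.525,-.067,.078],[.525,-.067,.018]]))
E
```

```text
t: 7.55
eef_pos: [0.5121, -0.0129, 0.4005]
ee_rot: [-0.001, 0.707, 0.707, -0.0]
wrist_force: [-0.4, 0.1, -1.6]
gripper_width: 0.0519
[-2.52549356e-02  2.39838905e-01 -1.07573955e-02  1.32169587e+00
  5.00530925e-04 -2.44750227e-02]
dp [-0.0541  0.013  -0.0096] dr [-0.08 -0.03 -0.04]
[[264.04471029 200.93067385]
 [272.49036472 187.85985624]]
```

View pics/wrist7.png

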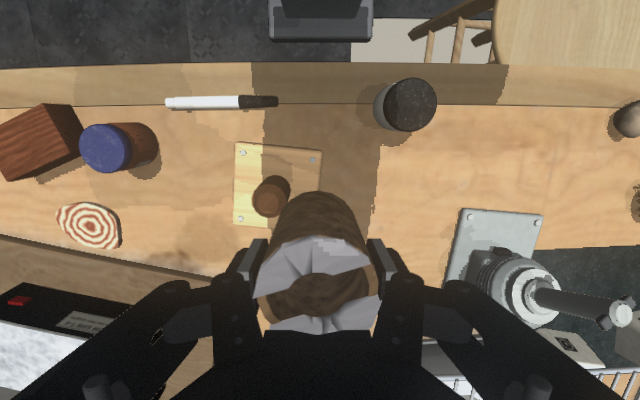

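```bash
python3 - <<'E'
from h import *
s=dict(np.load('pics/wrist7.npz')); p,R,_=cur()
ax=R.as_matrix()[:,2]
c=s['frame'][:,:,::-1].copy()
th=np.linspace(0,2*np.pi,60)
def circ(C,r): return proj(s,[C+R.apply([r*np.cos(a),r*np.sin(a),0]) for a in th])
big=cv2.resize(c[150:350,220:400],(720,800),interpolation=cv2.INTER_CUBIC)
def draw(uv,col):
    cv2.polylines(big,[((uv-[220,150]+.5)*4).astype(int)],False,col,1)
draw(circ(p+ax*.133,.027),(0,255,0)); draw(circ(p+ax*.213,.027),(0,255,0)); draw(circ(p+ax*.133,.013),(0,255,0))
for P,col in [([.526,-.063],(255,0,0))]:
    P=np.array(P)
    for z,r in[(.078,.012),(.070,.0195),(.018,.0195)]: draw(circ(np.array([P[0],P[1],z]),r),col)
cv2.imwrite('pics/w7z.png',cv2.resize(big,(540,600),interpolation=cv2.INTER_AREA))
E
```

```text
(no output)
```

View pics/w7z.png

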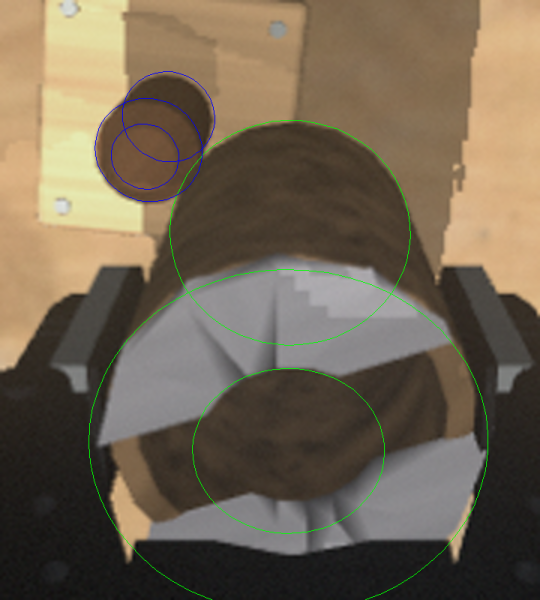

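The overlay fits the peg (blue) at (0.526,-0.063), and the drum foot lies on the tool axis. I'll move over the peg and part-way down.

```bash
python3 -m inch '[{"dp":[-0.02,0.004,0],"dr":[0,0,0],"fingers":0.6},{"dp":[-0.04,0.01,0],"dr":[0,0,0],"fingers":0.6},{"dp":[-0.05,0.014,0.01],"dr":[0,0,0],"fingers":0.6},{"dp":[-0.05,0.014,0.03],"dr":[0,0,0],"fingers":0.6},{"dp":[-0.05,0.014,0.05],"dr":[0,0,0],"fingers":0.6},{"dp":[-0.05,0.014,0.07],"dr":[0,0,0],"fingers":0.6},{"dp":[-0.05,0.014,0.08],"dr":[0,0,0],"fingers":0.6},{"dp":[-0.05,0.014,0.08],"dr":[0,0,0],"fingers":0.6}]'; python3 - <<'E'
from h import *
delta(np.array([.526,-.063,.31]),frame(np.array([0,0,-1.]),np.array([0,1.,0])))
s=snap('wrist','wrist8'); t=snap('scene','scene8'); u=snap('top','top8')
a=cv2.resize(t['frame'][140:215,300:400,::-1],(800,600),interpolation=cv2.INTER_CUBIC); cv2.imwrite('pics/s8z.png',a)
b=s['frame'][:,:,::-1].copy()
R=cur()[1];th=np.linspace(0,2*np.pi,60)
for z,r in[(.078,.012),(.070,.0195),(.018,.0195)]:
    uv=proj(s,[np.array([.526,-.063,z])+R.apply([r*np.cos(a),r*np.sin(a),0]) for a in th]); cv2.polylines(b,[uv.round().astype(int)],False,(255,0,0),1)
p=cur()[0]
uv=proj(s,[p+R.apply([.027*np.cos(a),.027*np.sin(a),.218]) for a in th]); cv2.polylines(b,[uv.round().astype(int)],False,(0,255,0),1)
cv2.imwrite('pics/w8z.png',cv2.resize(b[100:350,180:460],(672,600),interpolation=cv2.INTER_CUBIC))
E
```

```text
t: 8.37
eef_pos: [0.5256, -0.0606, 0.3202]
ee_rot: [-0.001, 0.706, 0.708, 0.0]
wrist_force: [-0.1, 0.1, -3.0]
gripper_width: 0.0521
dp [-0.0024  0.0004  0.0102] dr [-0.05 -0.05  0.16]
```

View pics/s8z.png

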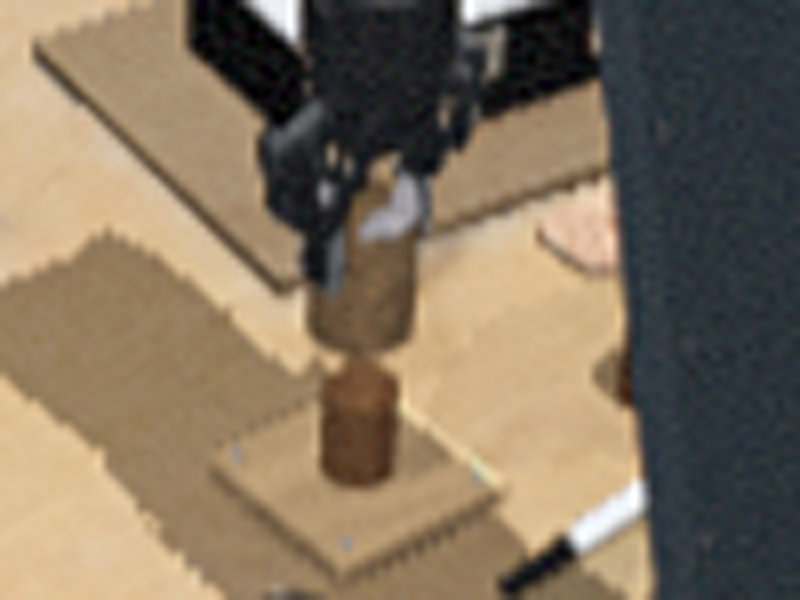

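View pics/w8z.png

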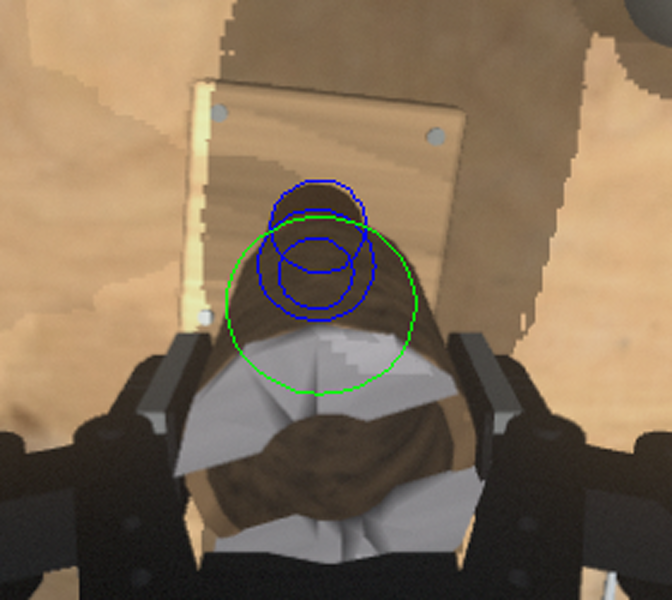

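```bash
python3 -m inch '[{"dp":[-0.0024,0.0013,0],"dr":[0,0,0],"fingers":0.6},{"dp":[-0.0024,0.0013,0.01],"dr":[0,0,0],"fingers":0.6},{"dp":[-0.0024,0.0013,0.02],"dr":[0,0,0],"fingers":0.6},{"dp":[-0.0024,0.0013,0.027],"dr":[0,0,0],"fingers":0.6},{"dp":[-0.0024,0.0013,0.034],"dr":[0,0,0],"fingers":0.6},{"dp":[-0.0024,0.0013,0.04],"dr":[0,0,0],"fingers":0.6},{"dp":[-0.0024,0.0013,0.04],"dr":[0,0,0],"fingers":0.6}]'; python3 - <<'E'
from h import *
p,R,st=cur(); print(st['torque'])
s=snap('wrist','wrist9'); t=snap('scene','scene9')
a=cv2.resize(t['frame'][140:215,300:400,::-1],(800,600),interpolation=cv2.INTER_CUBIC); cv2.imwrite('pics/s9z.png',a)
E
```

```text
t: 9.1
eef_pos: [0.5276, -0.0634, 0.2817]
ee_rot: [0.0, 0.706, 0.708, 0.001]
wrist_force: [-0.3, 0.6, -2.1]
gripper_width: 0.052
[0.01441426 0.01395153 0.04287869]
```

View pics/s9z.png

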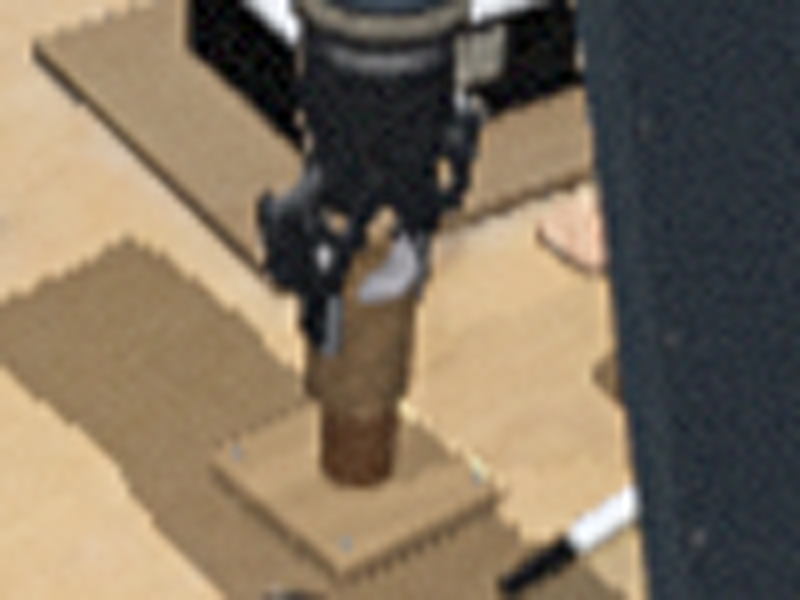

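The drum is threaded over the peg with no side force, so I'll continue down slowly.

```bash
python3 -m inch '[{"dp":[0,0,0.008],"dr":[0,0,0],"fingers":0.6},{"dp":[0,0,0.016],"dr":[0,0,0],"fingers":0.6},{"dp":[0,0,0.024],"dr":[0,0,0],"fingers":0.6},{"dp":[0,0,0.032],"dr":[0,0,0],"fingers":0.6},{"dp":[0,0,0.038],"dr":[0,0,0],"fingers":0.6},{"dp":[0,0,0.041],"dr":[0,0,0],"fingers":0.6},{"dp":[0,0,0.041],"dr":[0,0,0],"fingers":0.6}]'
```

```text
t: 9.78
eef_pos: [0.5279, -0.0634, 0.2412]
ee_rot: [0.0, 0.706, 0.708, 0.001]
wrist_force: [-2.4, -2.5, -3.8]
gripper_width: 0.0524
```

```bash
python3 -m inch '[{"dp":[0,0,0.001],"dr":[0,0,0],"fingers":0.6},{"dp":[0,0,0.002],"dr":[0,0,0],"fingers":0.6},{"dp":[0,0,0.003],"dr":[0,0,0],"fingers":0.6},{"dp":[0,0,0.003],"dr":[0,0,0],"fingers":0.6}]'
```

```text
t: 10.12
eef_pos: [0.528, -0.0635, 0.2383]
ee_rot: [0.001, 0.706, 0.708, 0.001]
wrist_force: [-2.5, -3.5, -1.4]
gripper_width: 0.0519
```

```bash
python3 -m inch '[{"dp":[-0.0008,-0.0006,0.001],"dr":[0,0,0],"fingers":0.6},{"dp":[-0.0008,-0.0006,0.002],"dr":[0,0,0],"fingers":0.6},{"dp":[-0.0008,-0.0006,0.003],"dr":[0,0,0],"fingers":0.6},{"dp":[-0.0008,-0.0006,0.003],"dr":[0,0,0],"fingers":0.6}]'
```

```text
t: 10.45
eef_pos: [0.5274, -0.0642, 0.2351]
ee_rot: [0.001, 0.706, 0.708, 0.001]
wrist_force: [-0.3, 0.1, -2.0]
gripper_width: 0.0521
```

```bash
python3 -m inch '[{"dp":[0,0,0.001],"dr":[0,0,0],"fingers":0.6},{"dp":[0,0,0.002],"dr":[0,0,0],"fingers":0.6},{"dp":[0,0,0.002],"dr":[0,0,0],"fingers":0.6}]'; python3 -c "
from h import *
t=snap('scene','scene10')
cv2.imwrite('pics/s10z.png',cv2.resize(t['frame'][140:215,300:400,::-1],(800,600),interpolation=cv2.INTER_CUBIC));snap('wrist','wrist10')"
```

```text
t: 10.7
eef_pos: [0.5274, -0.0641, 0.2329]
ee_rot: [0.0, 0.706, 0.708, 0.001]
wrist_force: [0.4, 0.1, -2.1]
gripper_width: 0.0522
```

View pics/s10z.png

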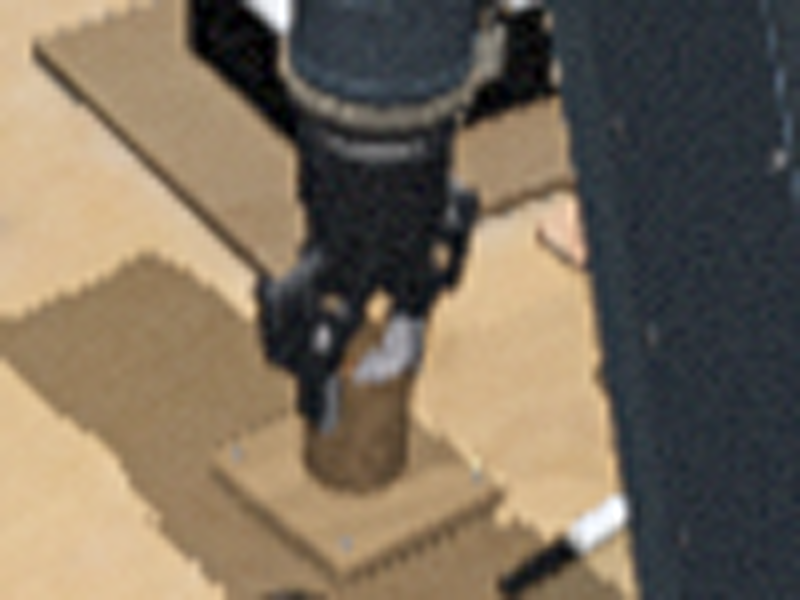

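The side force has gone and the foot is nearly down, with its edge at zoomed (358,490). I'll keep inching until I feel contact.

```bash
python3 -m inch '[{"dp":[0,0,0.001],"dr":[0,0,0],"fingers":0.6},{"dp":[0,0,0.002],"dr":[0,0,0],"fingers":0.6},{"dp":[0,0,0.002],"dr":[0,0,0],"fingers":0.6}]'
```

```text
t: 11.05
eef_pos: [0.5273, -0.0642, 0.2309]
ee_rot: [0.0, 0.706, 0.708, 0.001]
wrist_force: [-0.1, 0.5, -2.1]
gripper_width: 0.0523
```

```bash
python3 -m inch '[{"dp":[0,0,0.001],"dr":[0,0,0],"fingers":0.6},{"dp":[0,0,0.0015],"dr":[0,0,0],"fingers":0.6},{"dp":[0,0,0.0015],"dr":[0,0,0],"fingers":0.6}]'
```

```text
t: 11.3
eef_pos: [0.5275, -0.0642, 0.2298]
ee_rot: [0.001, 0.706, 0.708, 0.001]
wrist_force: [-0.8, -0.7, 5.3]
gripper_width: 0.0522
```

```bash
python3 -m inch '[{"dp":[0,0,0.0006],"dr":[0,0,0],"fingers":0.6},{"dp":[0,0,0.0006],"dr":[0,0,0],"fingers":0.6},{"dp":[0,0,0.0006],"dr":[0,0,0],"fingers":0.6}]';python3 -c "
from h import *
t=snap('scene','scene11')
cv2.imwrite('pics/s11z.png',cv2.resize(t['frame'][140:215,300:400,::-1],(800,600),interpolation=cv2.INTER_CUBIC))"
```

```text
t: 11.55
eef_pos: [0.5275, -0.0642, 0.2297]
ee_rot: [0.001, 0.706, 0.708, 0.001]
wrist_force: [-3.7, -0.7, 9.7]
gripper_width: 0.052
```

View pics/s11z.png

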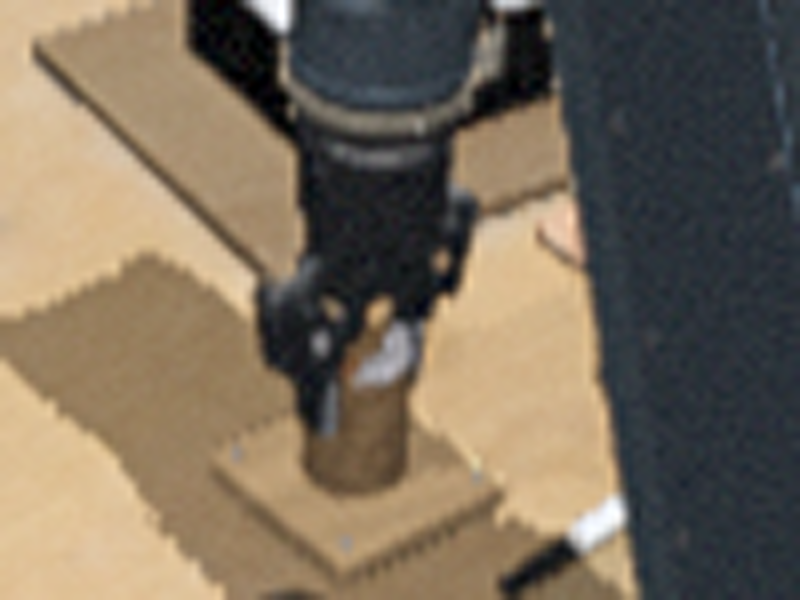

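Firm contact: about 12 N more push without sinking further, at the predicted height. I'll release slowly and back straight up.

```bash
python3 -m inch '[{"dp":[0,0,0.0],"dr":[0,0,0],"fingers":0.35},{"dp":[0,0,0],"dr":[0,0,0],"fingers":0.2},{"dp":[0,0,0],"dr":[0,0,0],"fingers":0},{"dp":[0,0,0],"dr":[0,0,0],"fingers":0},{"dp":[0,0,0],"dr":[0,0,0],"fingers":0},{"dp":[0,0,0],"dr":[0,0,0],"fingers":0}]'
```

```text
t: 12.1
eef_pos: [0.5275, -0.0642, 0.2296]
ee_rot: [0.001, 0.706, 0.708, 0.001]
wrist_force: [-0.6, -0.0, -0.2]
gripper_width: 0.085
```

```bash
python3 -m inch '[{"dp":[0,0,-0.01],"dr":[0,0,0],"fingers":0},{"dp":[0,0,-0.025],"dr":[0,0,0],"fingers":0},{"dp":[0,0,-0.045],"dr":[0,0,0],"fingers":0},{"dp":[0,0,-0.07],"dr":[0,0,0],"fingers":0},{"dp":[0,0,-0.1],"dr":[0,0,0],"fingers":0},{"dp":[0,0,-0.13],"dr":[0,0,0],"fingers":0},{"dp":[0,0,-0.14],"dr":[0,0,0],"fingers":0},{"dp":[0,0,-0.14],"dr":[0,0,0],"fingers":0}]'; python3 - <<'E'
from h import *
t=snap('scene','scene12')
cv2.imwrite('pics/s12z.png',cv2.resize(t['frame'][140:290,200:400,::-1],(800,600),interpolation=cv2.INTER_CUBIC))
s=snap('wrist','wrist12')
w=cloud(s); q=w.reshape(-1,3); q=q[(np.hypot(q[:,0]-.527,q[:,1]+.064)<.026)&(q[:,2]>.06)&(q[:,2]<.15)]; print(len(q),np.percentile(q[:,2],[50,90,98]), q[q[:,2]>.092].mean(0))
E
```

```text
t: 12.77
eef_pos: [0.5276, -0.0643, 0.3731]
ee_rot: [0.003, 0.706, 0.708, 0.003]
wrist_force: [0.0, -0.3, 0.4]
gripper_width: 0.0855
2664 [0.09364008 0.09773587 0.09833045] [ 0.5260788  -0.06391764  0.09671327]
```

View pics/s12z.png

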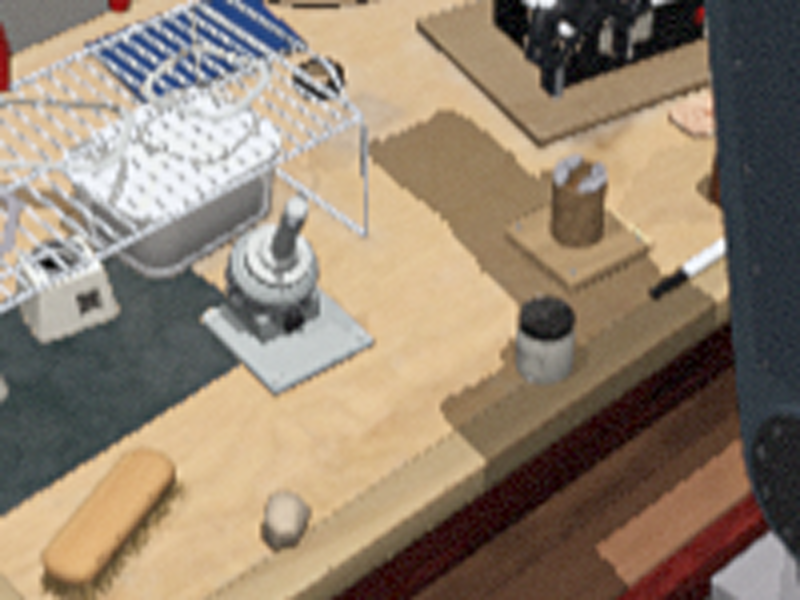

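View pics/wrist12.png

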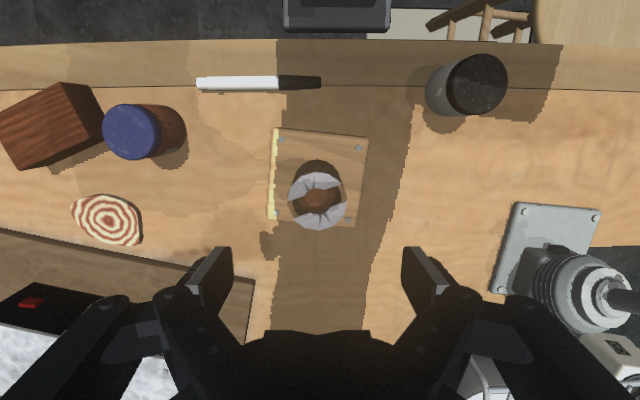

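The drum stands upright on the peg at wrist-view (317,200). Its plate top measures z ≈ 0.098, which is the 18 mm base plus 80 mm of drum, so it is fully down. The bystanders haven't moved.

```bash
python3 -c "
from workcell import robot
print(robot.hand_in())"
```

```text
the job is handed in; nothing more can be done
None
```

The drum is off the arbor and standing upright, foot first, on the storage peg, fully down on its wooden base. I handed the job in at about 13 s of the 54 s allowed; no verdict was reported.

- **Removal:** I gripped the drum along the arbor axis and turned it about 38.5° anticlockwise. The wrist view then showed the wing lined up with the slot. It came off with only about 3 N on the wrist.
- **Placing:** I lowered it over the peg and held on until it met the base. The height stopped changing at TCP z = 0.230 m and the force rose to about 10 N up, so I released and backed straight up.
- **Last checks:** The top of the end plate measures z ≈ 0.098 m, which is the expected 18 mm base plus 80 mm drum. The gripper is open and clear of everything. The other objects look unmoved in the last pictures, though I judged that by eye and did not measure it.
- **Disagreements:**
  - The scene and top cameras placed the peg and arbor about 3 to 5 mm to the right of the wrist camera's reading. I used the wrist camera, and the fit bore it out.
  - A side force of about 4 N came up part-way down the peg. A shift of just under 1 mm cleared it.

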